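# Hang the red probe in the green ring stand

## Robot

A 7-joint arm with a two-finger parallel gripper is mounted at the origin on the work surface. World frame = base frame: x ahead of the robot, y to its left, z up, the work surface at z = 0. Lengths are in mm, angles in rad, forces in N, time in s.
With the tool pointing down it reaches from about 400 to 875 mm from the base axis. Payload 4.4 kg.
Tool frame: the origin (TCP) lies at the very end of the fingers, on their centre line; the grasp point (between the pads) lies 19 mm behind it; z points along the fingers, y is the line along which they close (so a half turn about z gives the same grasp; the last joint's range is limited). The gripper opens to 85 mm and grips with 20 to 120 N. Pads are 22 mm wide; open, the fingers measure 114 mm over their backs; the gripper's body (76 mm by 85 mm) begins 54 mm behind the grasp point. The pads swing forward as they close: fully open they stand 13 mm farther back than shut.
Start: joints at [1.232, 0.628, 0.038, 1.517, -0.027, 0.996, -0.02], TCP at [175.156, -625.97, 231.313] pointing down, gripper open.
Joint ranges: [-3.06, 3.06], [-0.37, 2.12], [-1.25, 1.32], [0.18, 2.47], [-1.1, 4.24], [0.23, 1.98], [-2.94, 2.94]. Speed limits (rad/s): [2.57, 2.57, 3.14, 3.14, 3.14, 3.14, 3.14].

## Interface

Orientations are given as [roll, pitch, yaw] about the fixed x, y, z axes, in that order (R = Rz(yaw) Ry(pitch) Rx(roll)).
In Python, from cell import read_state, get_image, camera_info, finish_job gives the robot as it stands.
- The arm moves only by the tool play_rows, never from a script. Its argument "deltas" is one flat list of numbers, 7 for each row, row after row: the shift along the tool's x, y, z in mm, then the turn, a rotation vector about the tool's x, y, z in rad, then the opening, from 0 (shut) to 1 (fully open). In form: [dx, dy, dz, ax, ay, az, grip, dx, dy, dz, ax, ay, az, grip, ...]. A call has 1 to 10 rows; each row is the pose to reach, as a shift and turn from the pose commanded when the call began, along the tool's axes at that moment; what a row does not reach only later rows make up. A row lasts 1/8 s, in which the tool goes at most 62.5 mm and 10.7 degrees, less where a joint would pass 70% of its speed; a pose out of reach is approached as far as the arm can. A call with a gripper value outside its range is refused whole. The fingers move at their own pace and stop on an object; the grip force is fixed at half the most. Time passes only in rows, so rows that repeat a pose let the fingers close. It gives the time, the measured TCP pose, the force, the opening and the grip force at its end, in the units of the state.
- read_state(): the state, without advancing time (a new reading comes with each control period).
- get_image(name): name is "scene" or "top"; returns the picture (400x640x3 uint8, red, green, blue); there is no depth.
- camera_info(name): a dict with "fx", "fy", "cx", "cy" (pixels), "T" (4x4, takes a point from camera to world coordinates). Camera axes: x right, y down, z forward; pixel columns grow to the right and rows downward; lengths in mm; the calibration is good to about 2 mm. A picture is of the moment at which its call begins. camera_info takes no time and is no camera call.
- finish_job(): hands the job in; it is judged then, once.
The state is a dict: "clock": time; "qpos": joint angles; "qd": joint speeds; "tau": joint torques, N m; "eef_pos": TCP position; "tool_rot": TCP orientation; "force": force on the tool from outside, world axes, zero at the start; "torque": the same for the moment, N m; "width": finger opening in mm; "gripper_force": force on a finger pad.
Only numpy, scipy, OpenCV 4.12 (cv2) and the standard library are available. Lean on these libraries where they do the work, as an engineer would, in place of code of your own. Each camera call takes 0.05 s, during which the arm holds its last target. There are 200 camera calls.

## Task

Take the red-handled probe out of the white rack and put its steel rod down through the green ring of the stand, over the beaker. Lower it, still held, until its black collar sits on the ring, then let go so that it hangs there upright. Leave the blue and the yellow probe standing in the rack.

Things in the scene. Friction and masses are not known exactly. Their poses are not given: they have to be found in the camera images.
- red_grip (a point): Centre of the red handle (upright cylinder, 28 mm across, 54 mm tall) of the loose probe to move, 110 g; z up along it. Below the handle: black collar 48 mm across, 6 thick, underside 33 mm below this point; plug 26 mm across, 12 long, tapering over 18 mm to a 12 mm steel rod; rod tip 123 mm below this point. It stands in a rack hole, collar on the rack's top; lifted 90 mm it clears the rack, 155 mm the other handles.
- blue_grip (a point): Centre of the blue handle of a second, otherwise identical probe, to be left. The fixed white rack, 110 mm tall, has three 34 mm holes 90 mm apart in one straight level row; red, blue and yellow probe stand in them in any order.
- yellow_grip (a point): Centre of the yellow handle of a third, otherwise identical probe in the same rack, to be left there.
- green_eye (a point): Centre of the green ring's hole, at its top face, 120 mm above the table. Level fixed ring: hole 34 mm, outside 52 mm across, 12 mm thick. z up; x points along its green arm to a steel post 105 mm away, 155 mm tall. A glass beaker, 66 mm across, rim 82 mm above the table, is fixed below it. A like stand with a white ring is a bystander.
Not all that is in view belongs to the job. What is shaped like the part that bears green_eye but turquoise is not meant.

How it is judged:
By the outcome, as a careful person would: the job done as asked, in the order asked, and still so for the second after the job is handed in, with the robot touching nothing.
It also fails if it takes over 42 s, if anything falls off the work surface, if the arm or the gripper's body presses on something with over 40 N, if the wrist force passes 120 N, or if a joint passes its speed limit or range.

## Working session

There is one attempt and no reset: what is moved stays moved. The work goes in short steps, Python scripts to look and compute and a tool call to move; the robot and the scene stay as the last step left them, time stands still between calls to the robot, and variables do not carry over. Pictures are saved under pics/ and viewed, at most 10 in all, crops included, and the job is handed in when it is done.

Besides the shell and the picture viewer there is one more tool, called by a JSON object that holds its "op" and its "data", one argument or row to a line. play_rows: Moves the arm, as the interface text tells. Its arguments: {"type":"object","properties":{"deltas":{"type":"array"}},"required":["deltas"]}

```bash
mkdir -p pics; python3 - <<'E'
from cell import *
import cv2,numpy as np
for n in("scene","top"):
    im=get_image(n);cv2.imwrite(f"pics/{n}0.png",im[:,:,::-1]);c=camera_info(n);print(n,c["fx"],c["cx"],c["cy"],np.round(c["T"],3).tolist())
s=read_state();print(s)
E
```

```text
scene 484.2444887879588 327.4072399306648 200.46059679430564 [[0.338, 0.55, -0.764, 1269.908], [0.941, -0.208, 0.267, -260.723], [-0.012, -0.809, -0.588, 763.374], [0.0, 0.0, 0.0, 1.0]]
top 418.6334796958048 323.7395892908766 195.32884703036422 [[-0.022, -0.992, 0.122, 277.242], [-1.0, 0.019, -0.021, 39.588], [0.019, -0.122, -0.992, 1363.279], [0.0, 0.0, 0.0, 1.0]]
{'clock': 0.1, 'qpos': array([ 1.23221163,  0.6292581 ,  0.03839275,  1.51826621, -0.02699978,
        0.99628421, -0.01998937]), 'qd': array([-0.00059101, -0.0020914 , -0.00031126, -0.00402404,  0.00038048,
        0.00027233, -0.0018301 ]), 'tau': array([ 3.38567770e-03, -5.64531040e+01,  1.23073909e+00, -1.93971705e+01,
        1.12999423e-02,  5.48339303e-03, -4.12514950e-06]), 'eef_pos': array([ 175.02856346, -625.41485356,  230.47775887]), 'tool_rot': array([-3.13989277e+00, -1.31790972e-05,  2.72837546e-01]), 'force': array([ 0.29719221,  0.0913111 , -0.14747226]), 'torque': array([0.01794831, 0.01499308, 0.00574499]), 'gripper_force': 0.0, 'width': 85.3328505173997}
```

View pics/scene0.png

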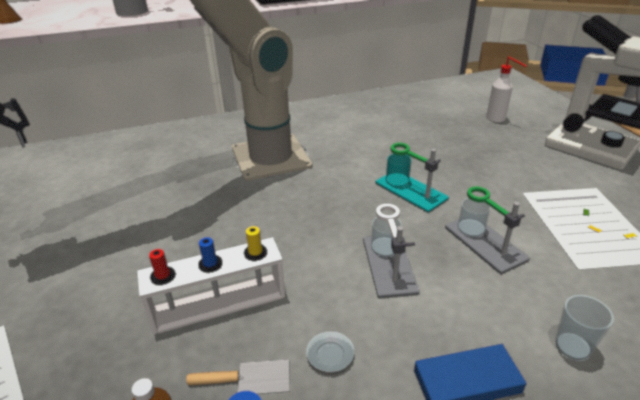

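View pics/top0.png

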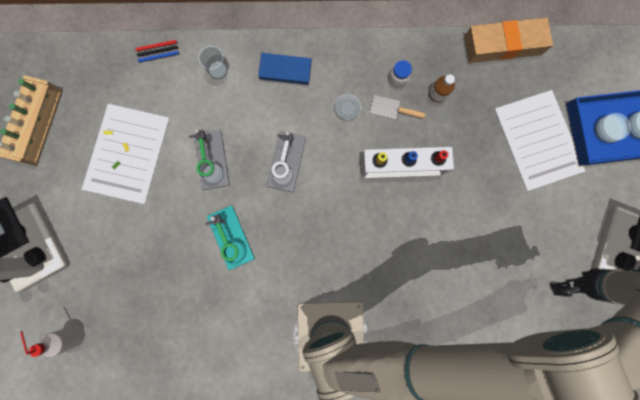

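The scene picture shows the rack with red (160,264), blue and yellow probes. The grey-based stand has its green ring at scene (479,193) / top (205,168). The turquoise-based one at top (230,250) is the decoy. In the top view red is at (440,156).

```bash
cat > h.py <<'E'
from cell import *
import cv2,numpy as np
def ray(n,u,v):
    c=camera_info(n);T=np.array(c["T"]);d=T[:3,:3]@[(u-c["cx"])/c["fx"],(v-c["cy"])/c["fy"],1]
    return T[:3,3],d/np.linalg.norm(d)
def plane(n,u,v,z):
    o,d=ray(n,u,v);return o+d*(z-o[2])/d[2]
def tri(p,q):
    a,d=ray("scene",*p);b,e=ray("top",*q)
    s=np.linalg.lstsq(np.c_[d,-e],b-a,rcond=None)[0];P=a+s[0]*d;Q=b+s[1]*e
    return (P+Q)/2,np.linalg.norm(P-Q)
def proj(n,P):
    c=camera_info(n);T=np.array(c["T"]);p=T[:3,:3].T@(np.array(P)-T[:3,3]);return p[0]/p[2]*c["fx"]+c["cx"],p[1]/p[2]*c["fy"]+c["cy"]
def mask(im,col):
    h=cv2.cvtColor(im,cv2.COLOR_RGB2HSV);H,S,V=h[...,0].astype(int),h[...,1],h[...,2]
    r={"red":(H<8)|(H>172),"blue":(H>105)&(H<125),"yellow":(H>20)&(H<33),"green":(H>50)&(H<80)}[col]
    return (r&(S>130)&(V>60)).astype(np.uint8)
def crop(m,x0,x1,y0,y1):
    o=np.zeros_like(m);o[y0:y1,x0:x1]=m[y0:y1,x0:x1];return o
E
python3 - <<'E'
from h import *
I={n:get_image(n) for n in("scene","top")}
B={"red":((140,180,245,285),(425,455,145,168)),"blue":((195,220,230,270),(400,420,148,168)),"yellow":((240,268,220,260),(370,392,150,168))}
for k,b in B.items():
    c=[]
    for n,bb in zip(I,b):
        m=crop(mask(I[n],k),*bb);ys,xs=np.nonzero(m);c.append((xs.mean(),ys.mean()));print(k,n,len(xs),xs.min(),xs.max(),ys.min(),ys.max())
    P,e=tri(*c);print(np.round(P,1),round(e,1),"top@165",plane("top",*c[1],165).round(1),"scene@143",plane("scene",*c[0],143).round(1))
for n,bb in zip(I,((462,495,180,210),(190,220,150,182))):
    m=crop(mask(I[n],"green"),*bb)
    cs,hi=cv2.findContours(m,cv2.RETR_CCOMP,cv2.CHAIN_APPROX_NONE)
    for c,h in zip(cs,hi[0]):
        if len(c)>6:
            x=cv2.fitEllipse(c);print(n,h[3],len(c),x,plane(n,*x[0],117).round(1))
a=cv2.resize(I["scene"][175:270,440:535],None,fx=5,fy=5,interpolation=2)
b=cv2.resize(I["top"][120:195,170:245],None,fx=6,fy=6,interpolation=2)[:450]
o=np.zeros((475,800,3),np.uint8);o[:,:400]=a[:,:400];o[:450,400:800]=b[:,:400]
cv2.imwrite("pics/c1.png",o[:,:,::-1])
E
```

```text
red scene 406 149 169 249 279
red top 98 435 447 151 161
[ 539.3 -339.5  140.8] 0.1 top@165 [ 534.1 -332.   165. ] scene@143 [ 541.8 -339.3  143. ]
blue scene 354 199 216 238 266
blue top 86 406 416 152 162
[ 537.5 -249.3  140.1] 0.2 top@165 [ 532.2 -243.3  165. ] scene@143 [ 540.9 -249.4  143. ]
yellow scene 365 246 262 226 255
yellow top 89 376 386 153 163
[ 536.3 -158.9  140.3] 0.3 top@165 [ 531.1 -154.7  165. ] scene@143 [ 539.4 -159.4  143. ]
scene -1 67 ((480.50384521484375, 195.2638397216797), (13.218212127685547, 29.6387939453125), 117.75154113769531) [534.6 368.4 117. ]
scene 0 34 ((478.0009460449219, 193.43194580078125), (8.334898948669434, 15.644996643066406), 101.96668243408203) [526.4 367.2 117. ]
top -1 61 ((204.40951538085938, 164.73321533203125), (13.823904037475586, 23.84716033935547), 171.4852294921875) [530.4 370.4 117. ]
top 0 36 ((204.88674926757812, 167.6688995361328), (12.894745826721191, 13.651717185974121), 79.16326141357422) [521.4 368.9 117. ]
```

View pics/c1.png

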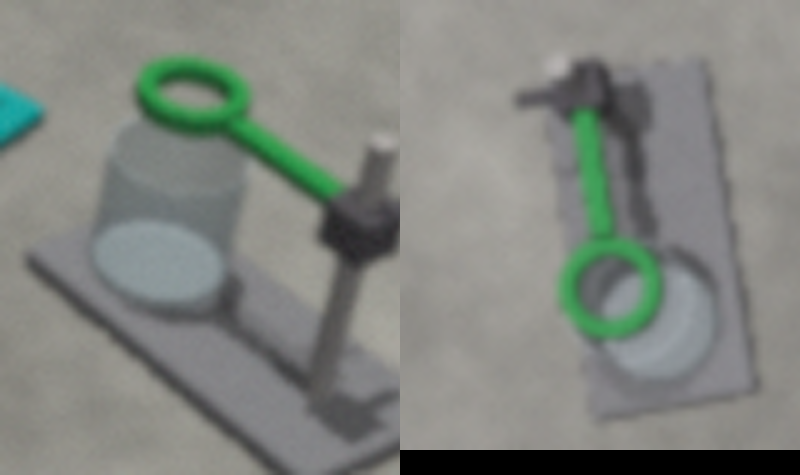

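The crop shows the green ring hole at about scene (478,193.5) / top (205,168), so the ring centre is about (522, 369), with the arm pointing roughly +x to the post. Red grip is about (540, -339, 143). I'll move above red and turn the yaw to 0.

{"op": "play_rows", "data": {
  "deltas": [20,-8,0,0,0,0.02,1,65,-27,0,0,0,0.06,1,120,-50,0,0,0,0.1,1,175,-73,0,0,0,0.14,1,230,-95,0,0,0,0.18,1,285,-118,0,0,0,0.21,1,340,-141,0,0,0,0.24,1,390,-162,0,0,0,0.26,1,420,-174,0,0,0,0.272,1,429,-178,0,0,0,0.272,1]
}}

```text
clock: 1.45
eef_pos: [542.2, -336.5, 230.9]
tool_rot: [-3.14, -0.0, 0.005]
force: [-0.4, -0.3, 0.4]
width: 85.6
gripper_force: 0.0
```

{"op": "play_rows", "data": {
  "deltas": [0,0,0,0,0,0,1,0,0,0,0,0,0,1]
}}

```text
clock: 1.7
eef_pos: [538.4, -341.0, 231.4]
tool_rot: [3.141, 0.001, -0.002]
force: [0.0, -1.1, 0.3]
width: 85.5
gripper_force: 0.0
```

```bash
python3 - <<'E'
from h import *
s=read_state();print(s["eef_pos"],s["tool_rot"],s["clock"])
a=get_image("scene")[130:330,60:260];b=get_image("top")[90:240,340:540]
o=np.zeros((400,800,3),np.uint8);o[:,:400]=cv2.resize(a,(400,400),interpolation=2);o[:300,400:]=cv2.resize(b,(400,300),interpolation=2)
cv2.imwrite("pics/c2.png",o[:,:,::-1])
E
```

```text
[ 538.42095412 -341.03667356  231.37952523] [ 3.14053960e+00  1.18896231e-03 -2.23313419e-03] 1.7
```

View pics/c2.png

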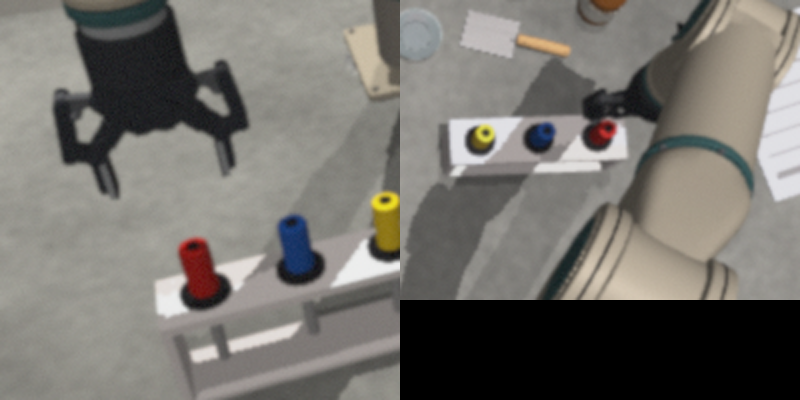

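The crop shows the open fingers above red with the tips straddling it, mid-tip at about scene pixel (145,222). Checking that against the projection.

```bash
python3 - <<'E'
from h import *
s=read_state();p=s["eef_pos"];print(p)
for z in (0,10):print(proj("scene",p+[0,0,z]),proj("scene",p+[0,42,z]),proj("scene",p+[0,-42,z]),proj("top",p+[0,0,z]))
# handle edges at mid rows, top cap centre
print([proj(n,(540.3,-339.3,143)) for n in("scene","top")])
E
```

```text
[ 538.77657439 -340.76842158  231.45173849]
(np.float64(147.04313841133202), np.float64(226.1202149983425)) (np.float64(171.6285024766685), np.float64(220.8795296404435)) (np.float64(121.79938096581614), np.float64(231.50124534108997)) (np.float64(450.98166469394255), np.float64(149.15247374409063))
(np.float64(145.7201590708925), np.float64(221.65506921147153)) (np.float64(170.49187087253978), np.float64(216.43699324530638)) (np.float64(120.28038107986478), np.float64(227.01387102470477)) (np.float64(452.1439160618656), np.float64(148.3104865681234))
[(np.float64(158.8690713749771), np.float64(263.42089329950824)), (np.float64(440.987344937645), np.float64(155.52686070418844))]
```

{"op": "play_rows", "data": {
  "deltas": [0,0,30,0,0,0,1,0,0,60,0,0,0,1,0,0,80,0,0,0,1,0,0,92,0,0,0,1,0,0,100,0,0,0,1,0,0,103,0,0,0,1,0,0,103,0,0,0,1,0,0,103,0,0,0,1]
}}

```text
clock: 2.8
eef_pos: [540.7, -339.2, 128.9]
tool_rot: [3.141, -0.001, 0.001]
force: [0.1, 0.9, 1.0]
width: 85.4
gripper_force: 0.0
```

```bash
python3 - <<'E'
from h import *
s=read_state();print(s["eef_pos"],s["tool_rot"],s["clock"],s["force"])
a=get_image("scene")[180:330,100:250]
cv2.imwrite("pics/c3.png",cv2.resize(a,(600,600),interpolation=2)[:,:,::-1])
E
```

```text
[ 540.72087951 -339.18062412  128.94006535] [ 3.14103742e+00 -9.95831971e-04  8.54443918e-04] 2.8 [0.05239344 0.89534491 0.97238924]
```

View pics/c3.png

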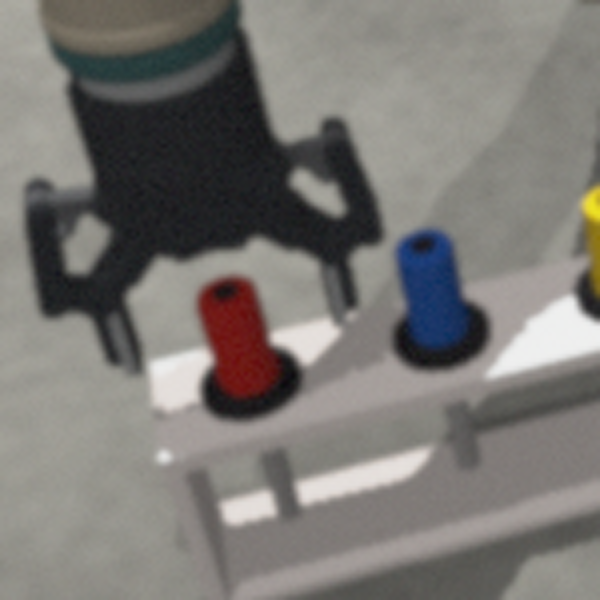

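The crop shows red between the finger tips (mid-tip about (160,265), handle centre (159,263)), with blue clear. Closing.

{"op": "play_rows", "data": {
  "deltas": [0,0,0,0,0,0,0,0,0,0,0,0,0,0,0,0,0,0,0,0,0,0,0,0,0,0,0,0,0,0,0,0,0,0,0,0,0,0,0,0,0,0,0,0,0,0,0,0,0]
}}

```text
clock: 3.72
eef_pos: [540.5, -339.1, 128.5]
tool_rot: [3.141, -0.0, 0.001]
force: [0.0, -0.1, 2.1]
width: 26.9
gripper_force: 58.9
```

```bash
python3 - <<'E'
from h import *
s=read_state();print(s)
E
```

```text
{'clock': 3.725, 'qpos': array([ 0.45972766,  0.73071021,  0.0949131 ,  1.64824295, -0.09130898,
        0.76645737, -0.97377837]), 'qd': array([-1.08972505e-03,  7.09585861e-05, -5.44097049e-04,  8.73075958e-04,
       -9.46545899e-05,  1.15169345e-03, -1.05311452e-04]), 'tau': array([-1.16183530e-01, -5.61632574e+01,  2.08533213e+00, -1.52903205e+01,
       -2.27257580e-03, -3.14275094e-02, -2.05741540e-03]), 'eef_pos': array([ 540.49084528, -339.1240501 ,  128.54680505]), 'tool_rot': array([ 3.14132920e+00, -4.34581714e-04,  6.81654083e-04]), 'force': array([ 0.00472173, -0.10018866,  2.08732822]), 'torque': array([ 0.04076924,  0.07601484, -0.02134924]), 'gripper_force': 58.94322752952576, 'width': 26.881013683767062}
```

{"op": "play_rows", "data": {
  "deltas": [0,0,-5,0,0,0,0,0,0,-20,0,0,0,0,0,0,-45,0,0,0,0,0,0,-70,0,0,0,0,0,0,-95,0,0,0,0,0,0,-120,0,0,0,0,0,0,-145,0,0,0,0,0,0,-162,0,0,0,0,0,0,-170,0,0,0,0,0,0,-172,0,0,0,0]
}}

```text
clock: 4.97
eef_pos: [540.3, -339.0, 300.8]
tool_rot: [3.141, -0.0, 0.001]
force: [0.8, -0.3, -1.8]
width: 26.9
gripper_force: 59.0
```

```bash
python3 - <<'E'
from h import *
s=read_state();print(s["eef_pos"],s["force"],s["torque"],s["width"])
o=np.zeros((400,800,3),np.uint8)
a=get_image("scene")[100:300,60:260];b=get_image("top")[60:260,340:540]
o[:,:400]=cv2.resize(a,(400,400),interpolation=2);o[:,400:]=cv2.resize(b,(400,400),interpolation=2)
cv2.imwrite("pics/c4.png",o[:,:,::-1])
E
```

```text
[ 540.29777522 -338.95108978  300.84799088] [ 0.78470509 -0.26400482 -1.78058886] [ 0.08033933 -0.03622032  0.04734467] 26.942153633094446
```

View pics/c4.png

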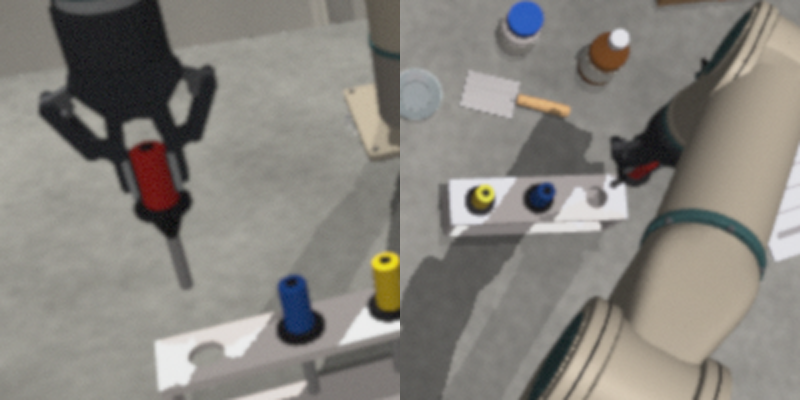

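Probe lifted clear. The rack hole is at crop (207,352), the rod tip at about scene pixel (153,243), and blue and yellow are undisturbed. Traversing to the ring.

{"op": "play_rows", "data": {
  "deltas": [0,-8,0,0,0,0,0,-1,-28,0,0,0,0,0,-2,-60,0,0,0,0,0,-3,-100,0,0,0,0,0,-4,-145,0,0,0,0,0,-5,-190,0,0,0,0,0,-6,-235,0,0,0,0,0,-7,-280,0,0,0,0,0,-8,-325,0,0,0,0,0,-9,-370,0,0,0,0,0]
}}

```text
clock: 6.32
eef_pos: [529.9, 34.0, 300.3]
tool_rot: [-3.141, 0.0, 0.002]
force: [0.6, 0.1, -0.6]
width: 27.1
gripper_force: 59.1
```

{"op": "play_rows", "data": {
  "deltas": [-1,-45,0,0,0,0,0,-2,-90,0,0,0,0,0,-3,-135,0,0,0,0,0,-4,-180,0,0,0,0,0,-5,-225,0,0,0,0,0,-6,-265,0,0,0,0,0,-7,-298,0,0,0,0,0,-8,-320,0,0,0,0,0,-9,-333,0,0,0,0,0,-9,-338,0,0,0,0,0]
}}

```text
clock: 7.58
eef_pos: [521.5, 369.1, 300.2]
tool_rot: [3.141, 0.0, 0.001]
force: [0.3, -0.5, -1.1]
width: 26.7
gripper_force: 59.1
```

{"op": "play_rows", "data": {
  "deltas": [0,0,20,0,0,0,0,0,0,32,0,0,0,0,0,0,35,0,0,0,0,0,0,35,0,0,0,0,0,0,35,0,0,0,0,0,0,35,0,0,0,0]
}}

```text
clock: 8.32
eef_pos: [522.0, 369.2, 265.9]
tool_rot: [-3.141, -0.001, 0.001]
force: [-0.1, -0.5, -0.6]
width: 26.8
gripper_force: 59.1
```

```bash
python3 - <<'E'
from h import *
s=read_state();p=s["eef_pos"];print(p,s["force"],s["tool_rot"])
for z in (14.5,-18.5,-108.5):print(z,proj("scene",p+[0,0,z]),proj("top",p+[0,0,z]))
I={n:get_image(n) for n in("scene","top")}
for n,q in (("scene",114),("top",114)): print(n,proj(n,(522,369,q)))
o=np.zeros((480,800,3),np.uint8)
o[:,:400]=cv2.resize(I["scene"][130:250,430:530],(400,480),interpolation=2);o[:,400:]=cv2.resize(I["top"][110:230,160:260],(400,480),interpolation=2)
cv2.imwrite("pics/c5.png",o[:,:,::-1])
for n,bb in zip(I,((462,495,180,210),(190,220,150,182))):
    m=crop(mask(I[n],"green"),*bb);print(n,m.sum())
m=crop(mask(I["scene"],"red"),440,530,100,230);ys,xs=np.nonzero(m);print(xs.mean(),ys.mean(),len(xs))
E
```

```text
[522.0039602  369.17196304 265.85667677] [-0.10029128 -0.47399063 -0.62691121] [-3.14101699e+00 -7.64647453e-04  7.43355698e-04]
14.5 (np.float64(490.83106263136165), np.float64(128.92232691746736)) (np.float64(188.37806944705932), np.float64(155.71932357786113))
-18.5 (np.float64(487.9706424381313), np.float64(142.65150675588075)) (np.float64(192.0731951075819), np.float64(158.36383710502417))
-108.5 (np.float64(480.6840860124847), np.float64(177.62484522105024)) (np.float64(201.1422549058106), np.float64(164.8543474471474))
scene (np.float64(477.3544641444815), np.float64(193.309586822121))
top (np.float64(205.11060890688378), np.float64(167.65364730589675))
scene 167
top 49
492.8070175438597 130.84649122807016 228
```

View pics/c5.png

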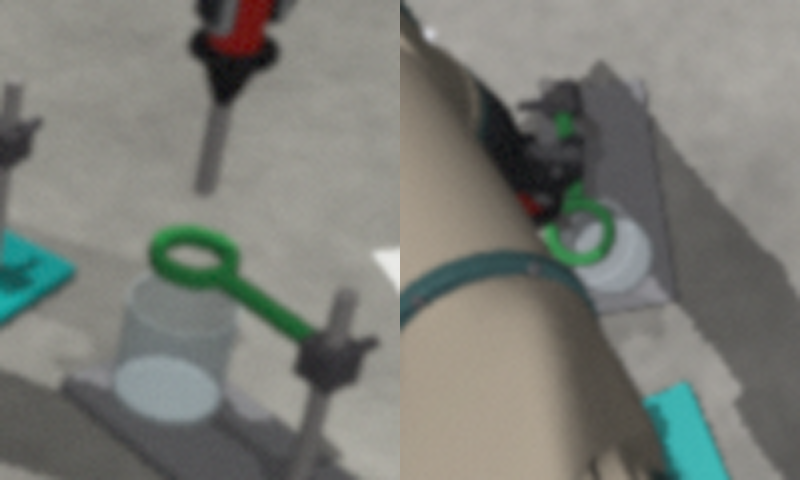

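The crop shows the rod tip at scene (481,178), matching the prediction, plumb above the ring hole (478.3,193.5). Lowering until the plug is just at the ring.

{"op": "play_rows", "data": {
  "deltas": [0,0,15,0,0,0,0,0,0,35,0,0,0,0,0,0,55,0,0,0,0,0,0,75,0,0,0,0,0,0,90,0,0,0,0,0,0,102,0,0,0,0,0,0,108,0,0,0,0,0,0,110,0,0,0,0,0,0,110,0,0,0,0,0,0,110,0,0,0,0]
}}

```text
clock: 9.68
eef_pos: [522.1, 369.3, 155.9]
tool_rot: [-3.141, -0.001, 0.001]
force: [-0.2, -0.2, -1.1]
width: 27.1
gripper_force: 59.1
```

```bash
python3 - <<'E'
from h import *
s=read_state();p=s["eef_pos"];print(p,s["force"],s["torque"])
I={n:get_image(n) for n in("scene","top")}
o=np.zeros((480,800,3),np.uint8)
o[:,:400]=cv2.resize(I["scene"][145:225,440:507],(400,480),interpolation=2);o[:,400:]=cv2.resize(I["top"][110:230,160:260],(400,480),interpolation=2)
cv2.imwrite("pics/c6.png",o[:,:,::-1])
E
```

```text
[522.13767502 369.26222855 155.94006376] [-0.24310127 -0.17975764 -1.11361044] [-0.07468728  0.00562004 -0.012763  ]
```

View pics/c6.png

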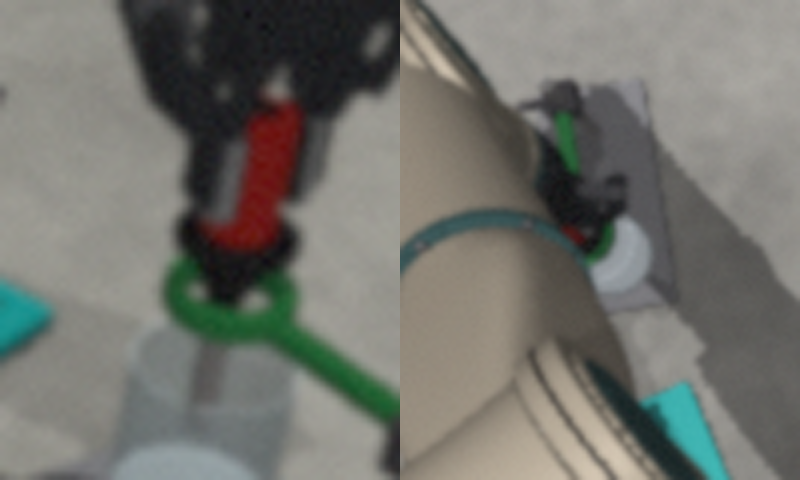

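The rod is through the ring into the beaker, with the taper (227,290) about 1 mm left of the ring centre (232,~300). I'll nudge +y 1 mm and lower gently.

{"op": "play_rows", "data": {
  "deltas": [0,-1,2,0,0,0,0,0,-1,5,0,0,0,0,0,-1,8,0,0,0,0,0,-1,11,0,0,0,0,0,-1,13,0,0,0,0,0,-1,14,0,0,0,0,0,-1,14,0,0,0,0]
}}

```text
clock: 10.65
eef_pos: [521.8, 370.0, 141.3]
tool_rot: [3.142, -0.0, 0.001]
force: [0.3, -0.2, -2.6]
width: 26.7
gripper_force: 59.1
```

{"op": "play_rows", "data": {
  "deltas": [0,0,1,0,0,0,0,0,0,2,0,0,0,0,0,0,2.5,0,0,0,0,0,0,2.5,0,0,0,0]
}}

```text
clock: 11.15
eef_pos: [521.8, 370.0, 138.8]
tool_rot: [3.142, -0.0, 0.001]
force: [-0.2, 0.1, -1.3]
width: 27.0
gripper_force: 59.1
```

{"op": "play_rows", "data": {
  "deltas": [0,0,0.5,0,0,0,0,0,0,1,0,0,0,0,0,0,1,0,0,0,0,0,0,1,0,0,0,0]
}}

```text
clock: 11.65
eef_pos: [521.9, 370.0, 138.5]
tool_rot: [-3.141, -0.0, 0.001]
force: [-1.3, -1.9, 6.2]
width: 26.6
gripper_force: 59.3
```

```bash
python3 - <<'E'
from h import *
s=read_state();print(s["eef_pos"],s["force"],s["torque"])
cv2.imwrite("pics/c7.png",cv2.resize(get_image("scene")[145:225,440:507],(502,600),interpolation=2)[:,:,::-1])
E
```

```text
[521.90752724 370.02716782 138.52599086] [-1.31885778 -1.94099548  6.20430931] [-0.24490179  0.335813   -0.00682927]
```

View pics/c7.png

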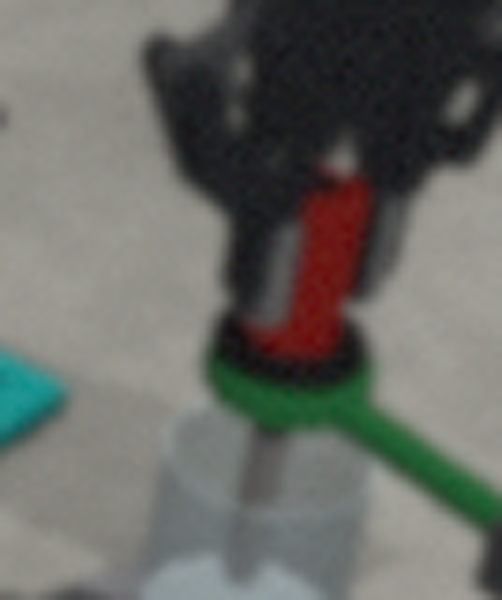

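The collar sits on the ring (contact about 7 N, height as predicted), rod in the beaker. Releasing, then retreating straight up.

{"op": "play_rows", "data": {
  "deltas": [0,0,0,0,0,0,0.4,0,0,0,0,0,0,0.6,0,0,0,0,0,0,0.8,0,0,0,0,0,0,0.8,0,0,0,0,0,0,0.8,0,0,0,0,0,0,0.8]
}}

```text
clock: 12.45
eef_pos: [521.8, 370.0, 137.8]
tool_rot: [-3.142, -0.0, 0.001]
force: [0.3, 1.1, 0.4]
width: 68.2
gripper_force: 0.0
```

{"op": "play_rows", "data": {
  "deltas": [0,0,-5,0,0,0,0.8,0,0,-20,0,0,0,0.8,0,0,-40,0,0,0,0.8,0,0,-65,0,0,0,0.8,0,0,-90,0,0,0,0.8,0,0,-115,0,0,0,0.8,0,0,-130,0,0,0,0.8,0,0,-138,0,0,0,0.8,0,0,-140,0,0,0,0.8,0,0,-140,0,0,0,0.8]
}}

```text
clock: 13.7
eef_pos: [521.5, 369.8, 277.1]
tool_rot: [3.141, 0.001, 0.001]
force: [0.4, -0.1, -0.4]
width: 68.0
gripper_force: 0.0
```

```bash
python3 - <<'E'
from h import *
s=read_state();print(s["eef_pos"],s["force"],s["width"])
a=get_image("scene")
cv2.imwrite("pics/c8.png",np.hstack([cv2.resize(a[130:230,440:540],(400,400),interpolation=2),cv2.resize(a[200:300,130:280],(400,400))])[:,:,::-1])
E
```

```text
[521.48609637 369.76910605 277.14554981] [ 0.35753954 -0.12181645 -0.43602335] 68.0370233797339
```

View pics/c8.png

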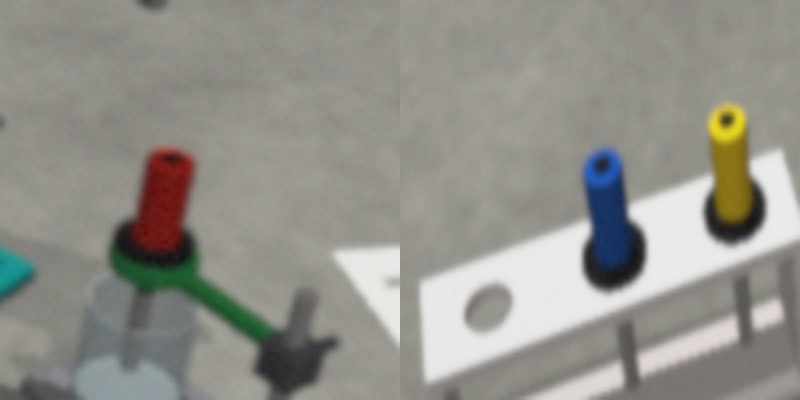

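The red probe hangs upright in the green ring, collar seated at crop (155,245), the gripper is clear, and blue and yellow still stand in the rack.

```bash
python3 -c "from cell import *;print(finish_job())"
```

```text
the job is handed in; nothing more can be done
None
```

The red probe hangs upright in the green ring over the beaker, released with the gripper clear; blue and yellow still stand in the rack, and the job was handed in at about 13.8 s.

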